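# Seat a ceramic bulb holder in the funnel test jig and switch on the test

## Task

Pick up the white ceramic bulb holder, stand it upright on the counter in the wide mouth of the brass rails, and slide it along the counter down the rails until it is fully home against the steel back stop with the copper contact pin pushed in; bed it there with a steady push of about one kilogram (10 N) for half a second, and never load it with one and a half kilograms (15 N) or more, because the ceramic cracks. Then, with the holder left home, click the black rocker switch over to its red-dot side to start the test. Keep the holder upright throughout and leave the other goods on the counter undisturbed.

Things in the scene. Friction and masses are not known exactly. Their poses are not given: they have to be found in the camera images.
- holder: White glazed ceramic bulb holder, loose, round, about 0.17 to 0.34 kg: a base disc 56 mm across and 20 mm high, on it a neck 38 mm across up to 60 mm high (brass rim and dark mouth on top). Origin at the centre of the underside, z up; it starts upright on the counter.
- jig: Fixed jig on the counter; the holder slides on the bare counter between its two brass rails (18 mm high, 10 mm thick). Origin on the counter, on the centreline, at the nominal home position of the holder's centre; +x is the push direction from mouth to back stop, z up. Rails run parallel, 59 mm apart inside, from x = -45 to +80 mm. Wooden cleats 12 mm high outside them reach 62 mm either side.
- jig_mouth (a point): Point on the counter, on the jig's centreline at x = -125 mm: the wide mouth, rails 117 mm apart inside. From here they converge at 20 degrees each to the throat.
- jig_throat (a point): Point on the counter, on the jig's centreline at x = -45 mm: where the converging rails become parallel, 59 mm apart inside. Beyond it a rigid steel back stop block (18 mm high, full width, 10 mm black thumb knob on top) is clamped so that the seated holder's centre lies anywhere from x = -15 to +15 mm; its setting is not measured. It does not slide under the allowed loads.
- contact_pin (a joint): Copper contact pin, 8 mm across, 9 mm above the counter, in the middle of the back stop's face. Value is how far it has been pushed in, in m: 0 = sticking out 5 mm, 0.005 = flush with the stop's face (holder home). Very light spring (0.3 N at flush), too weak to push the holder back.
- rocker (a joint): Black rocker switch, a paddle 50 mm by 30 mm by 12 mm on the panel: 0 rad = off (red-dot end up), 0.4 rad = on (red-dot end fully down). It turns about its middle, 30 mm above the counter, along the panel's y; it is stiff (about 1 N at the red-dot end, 2 to 3 N nearer the middle) and stays where it is left; hard stops at both ends.
- rocker_on_end (a point): Point on the top face of the rocker at the red-dot end, 20 mm from its turning axis and 5 mm from its end; moves with it, down about 8 mm from off to on. Off, it is about 40 mm above the counter. Press it straight down from above.
- panel: Fixed chipped black switch panel 100 mm (x) by 66 mm (y) by 22 mm high carrying the rocker. Origin at the centre of the underside; the red-dot end lies towards its +x.
- chimney_a: Bystander: amber glass lamp chimney, 68 mm across, 150 mm tall, standing; origin at the centre of the underside.
- chimney_b: Bystander: a second chimney like the first; origin at the centre of the underside.
- finial: Bystander: copper finial, 48 mm across, 75 mm tall; origin at the centre of the underside.
- dome: Bystander: pierced brass lantern dome, 150 mm across, 100 mm tall; origin at the centre of the underside.
- screwdriver: Bystander: screwdriver lying flat, 170 mm long along its x.
- collar: Bystander: brass ring lying flat, 56 mm across, 14 mm high; origin at the centre of the underside.
Not all that is in view belongs to the job. Several things look just like the panel: the one meant starts farthest from the robot's base. Of the things that look like the holder, take the one that is farthest to the robot's right at the start.

How it is judged:
On the way, in this order (a step that is already met when the one before it is completed fails the run):
1. the holder stands upright on the counter in the flared mouth of the rails (x of holder in the frame of jig between -0.15 and -0.04 m and y of holder in the frame of jig between -0.035 and 0.035 m and height (world z) of holder below 0.004 m and angle between holder's own z axis and vertical below 0.1 rad), for 0.2 s.
2. the holder is home between the rails, the contact pin at least 3.5 mm in, and pressed against the jig with more than 5 N (value of joint contact_pin above 0.0035 m and y of holder in the frame of jig between -0.0028 and 0.0028 m and angle between holder's own z axis and vertical below 0.06 rad and contact force between holder and jig above 5 N), for 0.3 s.
3. the rocker is clicked over to on while the holder stays home (value of joint contact_pin above 0.0035 m and y of holder in the frame of jig between -0.0028 and 0.0028 m and angle between holder's own z axis and vertical below 0.06 rad and value of joint rocker above 0.34 rad), for 0.2 s.
At the end, for the whole second after the job is handed in: The holder stands at rest on the counter (underside within 3 mm of it), upright within 0.06 rad, within 2.8 mm of the jig's centreline, with the contact pin at least 3.5 mm in, and the rocker is on (more than 0.34 rad) (all of step 3 and height (world z) of holder below 0.003 m and linear speed of holder below 0.01 m/s); the robot touches nothing.
It fails at once if the holder is pressed against the jig with more than 17 N (contact force between holder and jig above 17 N).
It fails at once if the holder is tipped by more than 0.5 rad (angle between holder's own z axis and vertical above 0.5 rad).
It fails at once if a bystander is moved by more than 20 mm (distance of any of chimney_a, chimney_b, finial, dome, screwdriver, collar from where it was at the start of the episode above 0.02 m).
It also fails if it takes over 67 s, if anything falls off the work surface, if the arm or the gripper's body presses on something with over 40 N, if the wrist force passes 120 N, or if a joint passes its speed limit or range.

## Robot

A 7-joint arm with a two-finger parallel gripper is mounted at the origin on the work surface. World frame = base frame: x ahead of the robot, y to its left, z up, the work surface at z = 0. Lengths are in m, angles in rad, forces in N, time in s.
With the tool pointing down it reaches from about 0.4 to 0.85 m from the base axis. Payload 4.5 kg.
Tool frame: the origin (TCP) lies at the very end of the fingers, on their centre line; the grasp point (between the pads) lies 19 mm behind it; y points along the fingers, z is the direction in which the jaws open and shut, and the axes are right-handed (so a half turn about y gives the same grasp; the last joint's range is limited). The gripper opens to 85 mm and grips with 20 to 120 N. Pads are 22 mm wide; open, the fingers measure 114 mm over their backs; the gripper's body (76 mm by 85 mm) begins 54 mm behind the grasp point. The pads swing forward as they close: fully open they stand 13 mm farther back than shut.
Start: joints at [1.337, 0.689, -0.195, 1.565, 0.157, 0.902, -0.215], TCP at [0.165, -0.603, 0.231] pointing down, gripper open.
Joint ranges: [-3.01, 3.01], [-0.46, 2.08], [-1.47, 1.51], [0.13, 2.56], [-1, 4.14], [0.04, 2.09], [-2.66, 2.66]. Speed limits (rad/s): [2.57, 2.57, 3.14, 3.14, 3.14, 3.14, 3.14].

## Interface

Orientations are given as a 3x3 rotation matrix whose columns are the frame's x, y, z axes.
In Python, from plant import bot gives the robot as it stands. The module is installed in compiled form; this text tells all that it offers.
- The arm moves only by the shell command python3 -m handwheel 'ROWS' [FORCE]. ROWS is JSON, a list of rows, each a list of 3 entries, a list of its own where there are three numbers: the closure, from 0 (fully open) to 1 (shut), then the shift along the world's x, y, z as a fraction of full scale, then the turn, a rotation vector about the world's x, y, z as a fraction of full scale. In form: [[grip, [dx, dy, dz], [wx, wy, wz]], ...]. A call has 1 to 12 rows; each row shifts and turns the commanded pose from where the row before left it; what a row does not reach is not made up. Full scale, the value 1, is 20 mm for a shift and 4 degrees for a turn. A row lasts 1/12 s, in which the tool goes at most 41.7 mm and 7.16 degrees, less where a joint would pass 70% of its speed; a pose out of reach is approached as far as the arm can. A call with a number of a shift or a turn outside -1 to 1 is refused whole. A call with a gripper value outside its range is refused whole. The fingers move at their own pace and stop on an object; FORCE is the grip in N (left out, the last holds). Time passes only in rows, so rows that do not move let the fingers close. It gives the time, the measured TCP pose, the force and the opening at its end, in the units of the state.
- bot.get_obs(): the state, without advancing time (a new reading comes with each control period).
- bot.get_image(name): name is "side" or "top"; returns (picture, depth): 400x640x3 uint8, red, green, blue; 400x640 float32, m along the optical axis (not along the pixel's ray), 0 where there is no reading.
- bot.get_calibration(name): a dict with "intrinsics" (3x3 intrinsics, pixels), "R" (3x3) and "t" (3): a world point X has camera coordinates R X + t. Camera axes: x right, y down, z forward; pixel columns grow to the right and rows downward; lengths in m; the calibration is good to about 2 mm. A picture is of the moment at which its call begins. get_calibration takes no time and is no camera call.
- bot.job_done(): hands the job in, once; it reports no verdict.
The state is a dict: "clock": time; "q": joint angles; "dq": joint speeds; "joint_efforts": joint torques, N m; "ee_pos": TCP position; "tcp_rot": TCP orientation; "contact_force": force on the tool from outside, world axes, zero at the start; "wrist_torque": the same for the moment, N m; "opening": finger opening in m.
Only numpy, scipy, OpenCV 4.12 (cv2) and the standard library are available. Lean on these libraries where they do the work, as an engineer would, in place of code of your own. Each camera call takes 0.05 s, during which the arm holds its last target.

## Working session

There is one attempt and no reset: what is moved stays moved. The work goes in short steps, Python scripts to look and compute and a shell command to move; the robot and the scene stay as the last step left them, time stands still between calls to the robot, and variables do not carry over. Pictures are saved under pics/ and viewed, and the job is handed in when it is done.

```bash
mkdir -p pics; ls; cat > look.py <<'E'
import cv2,sys,numpy as np
from plant import bot
def snap(tag):
    for n in ("side","top"):
        im,d=bot.get_image(n); cv2.imwrite(f"pics/{tag}_{n}.png",im[:,:,::-1]); np.savez(f"pics/{tag}_{n}.npz",im=im,d=d)
E
python3 - <<'E'
from look import *
snap("a")
for n in ("side","top"):
    c=bot.get_calibration(n); print(n,c)
o=bot.get_obs(); print({k:np.round(v,3) for k,v in o.items()})
E
```

```text
pics
side {'intrinsics': array([[380.63915919,   0.        , 313.91749775],
       [  0.        , 380.63915919, 198.2330591 ],
       [  0.        ,   0.        ,   1.        ]]), 'R': array([[-0.77783068, -0.62833077, -0.01341178],
       [-0.28555238,  0.3723437 , -0.88307418],
       [ 0.55985647, -0.68305243, -0.4690417 ]]), 't': array([0.37189183, 0.21915683, 0.60757405])}
top {'intrinsics': array([[387.26197574,   0.        , 324.00066307],
       [  0.        , 387.26197574, 202.55971397],
       [  0.        ,   0.        ,   1.        ]]), 'R': array([[-0.01652973, -0.99982683, -0.00854894],
       [-0.9939431 ,  0.01736032, -0.10851607],
       [ 0.10864569,  0.00670342, -0.99405794]]), 't': array([-0.02599724,  0.55111079,  0.95705999])}
{'clock': np.float64(0.1), 'q': array([ 1.337,  0.69 , -0.195,  1.566,  0.157,  0.902, -0.215]), 'dq': array([ 0.   , -0.005,  0.   , -0.002,  0.   , -0.001,  0.001]), 'joint_efforts': array([-2.0000e-03, -5.4059e+01, -1.2710e+00, -1.5898e+01,  9.0000e-03,
        4.0000e-03, -0.0000e+00]), 'ee_pos': array([ 0.165, -0.602,  0.231]), 'tcp_rot': array([[-0.964, -0.001,  0.265],
       [-0.265,  0.002, -0.964],
       [ 0.   , -1.   , -0.002]]), 'contact_force': array([ 0.421, -1.025, -0.407]), 'wrist_torque': array([ 0.052, -0.04 ,  0.035]), 'opening': np.float64(0.086)}
```

View pics/a_top.png

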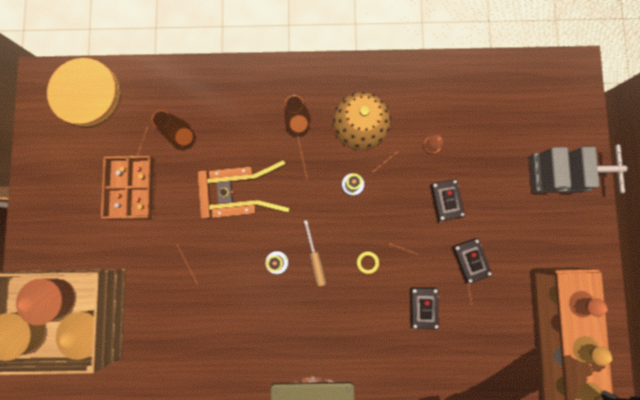

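View pics/a_side.png

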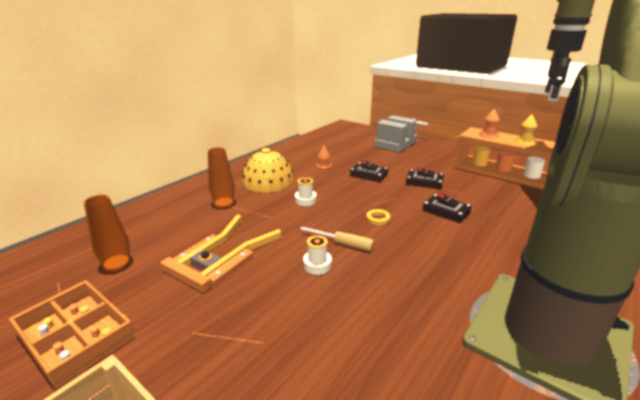

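The top view shows holders at (353,184) and (277,262); the right-hand one is (353,184). The panels are at (448,200), (472,260) and (425,308). The jig is around (240,192), with its mouth facing right (−y) at about (287,188).

```bash
cat > geo.py <<'E'
import numpy as np,cv2
from plant import bot
def cast(n,uv,z):
    c=bot.get_calibration(n);K,R,t=c["intrinsics"],c["R"],c["t"]
    d=R.T@np.linalg.inv(K)@np.array([uv[0],uv[1],1.]);o=-R.T@t
    return o+d*(z-o[2])/d[2]
def proj(n,X):
    c=bot.get_calibration(n);p=c["intrinsics"]@(c["R"]@np.asarray(X)+c["t"]);return p[:2]/p[2]
def cloud(n,d):
    c=bot.get_calibration(n);K=c["intrinsics"];v,u=np.mgrid[:400,:640]
    P=np.stack([(u-K[0,2])/K[0,0]*d,(v-K[1,2])/K[1,1]*d,d],-1)
    return (P-c["t"])@c["R"]
E
python3 - <<'E'
from geo import *
for n,boxes in (("top",[(320,150,60,60,'h'),(250,235,60,60,'h2')]),):
    f=np.load(f"pics/a_{n}.npz");im,d=f['im'],f['d'];P=cloud(n,d)
    hsv=cv2.cvtColor(im,cv2.COLOR_RGB2HSV)
    for x,y,w,h,t in boxes:
        s=hsv[y:y+h,x:x+w];m=((s[...,1]<70)&(s[...,2]>130)).astype(np.uint8)
        c=max(cv2.findContours(m,0,2)[0],key=cv2.contourArea)
        (cx,cy),r=cv2.minEnclosingCircle(c);print(t,cx+x,cy+y,r,cast(n,(cx+x,cy+y),.02))
        p=P[y:y+h,x:x+w].reshape(-1,3); q=p[p[:,2]>.05]; print('top pts',len(q),q.min(0),q.max(0),np.median(q,0))
for p in [(448,200),(472,260),(425,308)]: print(cast("top",p,.022), np.linalg.norm(cast("top",p,.022)[:2]))
im=cv2.imread("pics/a_top.png");
a=cv2.resize(im[150:230,190:300],None,fx=7,fy=7,interpolation=2);cv2.imwrite("pics/j.png",a)
a=cv2.resize(im[165:285,410:510],None,fx=5,fy=5,interpolation=2);cv2.imwrite("pics/p.png",a)
im=cv2.imread("pics/a_side.png");
a=cv2.resize(im[170:300,150:330],None,fx=4,fy=4,interpolation=2);cv2.imwrite("pics/js.png",a)
E
```

```text
h 352.5279312133789 183.62849044799805 11.769438743591309 [ 0.59962728 -0.10988     0.02      ]
top pts 209 [ 0.4433626  -0.13073872  0.05053857] [ 0.61780451 -0.04197577  1.0109552 ] [ 0.59785554 -0.11058919  0.06071598]
h2 276.4829788208008 262.01489448547363 11.90519905090332 [0.40221641 0.08762584 0.02      ]
top pts 213 [ 0.38456952 -0.04197577  0.05601509] [0.4433626  0.10547613 1.0109552 ] [0.40197294 0.08605916 0.0610988 ]
[ 0.55249925 -0.35328447  0.022     ] 0.6557936672092332
[ 0.39935413 -0.40579924  0.022     ] 0.5693476478225222
[ 0.28305312 -0.28234091  0.022     ] 0.3997942714647198
```

View pics/j.png

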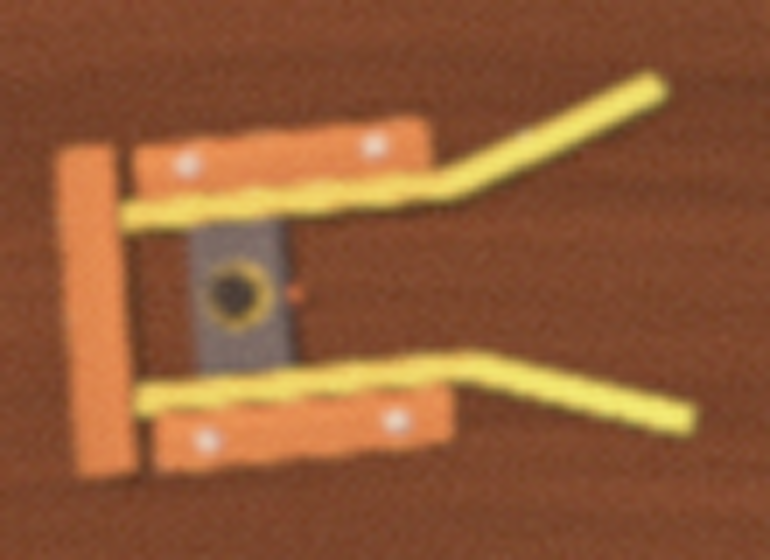

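View pics/p.png

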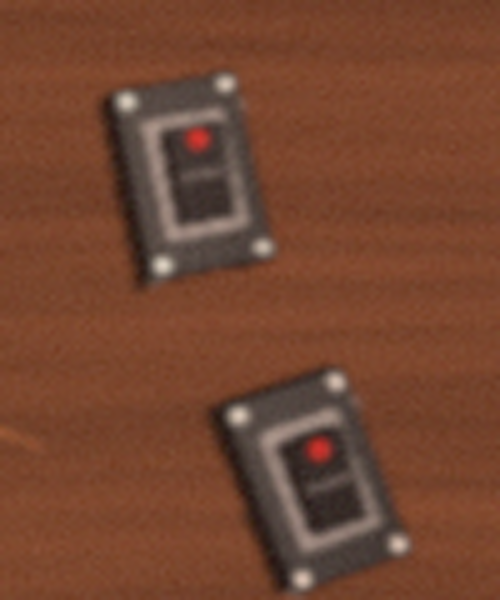

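View pics/js.png

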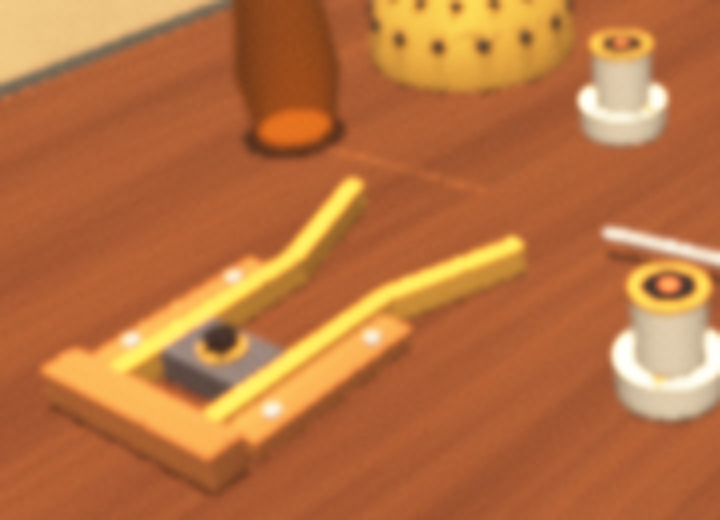

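```bash
python3 - <<'E'
from geo import *
im=np.load("pics/a_top.npz")['im'];hsv=cv2.cvtColor(im,cv2.COLOR_RGB2HSV)
m=((hsv[...,0]>21)&(hsv[...,0]<36)&(hsv[...,1]>90)&(hsv[...,2]>150)).astype(np.uint8)
m[:, :200]=0;m[:,300:]=0;m[:155]=0;m[225:]=0
n,l,s,c=cv2.connectedComponentsWithStats(m)
L=[]
for i in range(1,n):
    if s[i,4]<80: continue
    v,u=np.where(l==i); print(s[i])
    k=(u<190+ (425 if v.mean()<185 else 445)/7); k&=u>u.min()+1
    P=np.array([cast("top",p,.018)[:2] for p in zip(u[k],v[k])])
    vx,vy,x0,y0=cv2.fitLine(P.astype(np.float32),2,0,.001,.001).ravel(); 
    if vy<0: vx,vy=-vx,-vy
    print('line',vx,vy,x0,y0,np.degrees(np.arctan2(vy,vx)),P.min(0),P.max(0)); L.append((vx,vy,x0,y0))
    A=np.array([cast("top",p,.018)[:2] for p in zip(u,v)]); L[-1]+= (A,)
d=np.mean([[a[0],a[1]] for a in L],0);d/=np.linalg.norm(d);nrm=np.array([-d[1],d[0]])
offs=[np.dot(nrm,a[2:4]) for a in L];print('sep',offs)
mid=np.mean(offs)
for a in L: s_=a[4]@d;print('along',s_.min(),s_.max())
print('d',d,'nrm',nrm,'mid',mid)
mouth=np.mean([(a[4]@d).min() for a in L]); print('mouth tips',mouth)
end=np.mean([(a[4]@d).max() for a in L]); print('origin by end', d*(end-.08)+nrm*mid, 'by mouth(tip≈-.125-?)', d*(mouth+.125)+nrm*mid)
for px in [(190+290/7,150+293/7)]: # pin/stop face
    w=cast("top",px,.012)[:2];print('pin',w,w@d-(end-.08),w@nrm-mid)
# throat bends, outside inner corners
for px in [(190+445/7,150+190/7),(190+470/7,150+362/7)]:
    w=cast("top",px,.018)[:2];print('bend',w@d,w@nrm-mid)
# panel
o=hsv
r=((hsv[...,0]<8)|(hsv[...,0]>172))&(hsv[...,1]>150)&(hsv[...,2]>130);r=r.astype(np.uint8)
r[:, :410]=0;r[:,510:]=0;r[:170]=0;r[290:]=0
n,l,s,c=cv2.connectedComponentsWithStats(r)
for i in range(1,n): print('dot',c[i],s[i,4],cast("top",c[i],.040))
scr=[(126,101),(226,83),(163,265),(263,247)]
S=np.array([cast("top",(410+a/5,165+b/5),.022)[:2] for a,b in scr]);print(S,S.mean(0)); e=S[0]+S[1]-S[2]-S[3];print('panel dir',e/np.linalg.norm(e),np.degrees(np.arctan2(e[1],e[0])))
E
```

```text
[208 161  77  22 256]
line -0.08113036 0.9967035 0.61876774 0.20851637 94.65354 [0.61061918 0.15617075] [0.62507427 0.26039701]
[210 201  79  11 289]
line -0.08448028 0.99642515 0.55141705 0.20124711 94.84614 [0.54500083 0.1481211 ] [0.55928304 0.25420317]
sep [np.float32(-0.633909), np.float32(-0.56618774)]
along 0.01250650445894533 0.21385279092419687
along 0.012869543421000568 0.21341762388405133
d [-0.08280544  0.99656576] nrm [-0.99656576 -0.08280544] mid -0.60004836
mouth tips 0.01268802393997295
origin by end [0.58692193 0.18286354] by mouth(tip≈-.125-?) [0.58658633 0.18690244]
pin [0.58483641 0.20571359] 0.022944276432442734 0.00018621697464782372
bend 0.09488481718605057 -0.0315866105134589
bend 0.09080942175861867 0.03348132783903235
dot [449.13333333 192.46666667] 15 [ 0.56957733 -0.35144782  0.04      ]
dot [495. 218.] 1 [ 0.50315881 -0.4625474   0.04      ]
dot [473.4 254.4] 15 [ 0.41382368 -0.4034295   0.04      ]
[[ 0.59141402 -0.32237967]
 [ 0.59986682 -0.37422612]
 [ 0.50654742 -0.33718188]
 [ 0.51487307 -0.38855196]] [ 0.55317533 -0.35558491]
panel dir [0.98561343 0.1690153 ] 9.730571724597512
```

The target holder is at about (0.599, −0.110). The jig origin is near (0.587, 0.184), with its +x heading at 94.75°. The panel to use is the one at (0.553, −0.355). I'll move above the holder with the jaws across the jig direction.

```bash
python3 -m handwheel '[[0,[0.87,0.98,-0.2],[0,0,0.8]],[0,[0.87,0.98,-0.2],[0,0,0.8]],[0,[0.87,0.98,-0.2],[0,0,0.8]],[0,[0.87,0.98,-0.2],[0,0,0.8]],[0,[0.87,0.98,-0.2],[0,0,0.8]],[0,[0.87,0.98,-0.2],[0,0,0.8]],[0,[0.87,0.98,-0.2],[0,0,0.8]],[0,[0.87,0.98,-0.2],[0,0,0.8]],[0,[0.87,0.98,-0.2],[0,0,0.8]],[0,[0.87,0.98,-0.2],[0,0,0.8]],[0,[0.87,0.98,-0.2],[0,0,0.8]],[0,[0.87,0.98,-0.2],[0,0,0.8]]]' 40
python3 -m handwheel '[[0,[0.87,0.98,-0.2],[0,0,0.8]],[0,[0.87,0.98,-0.2],[0,0,0.8]],[0,[0.87,0.98,-0.2],[0,0,0.8]],[0,[0.87,0.98,-0.2],[0,0,0.8]],[0,[0.87,0.98,-0.2],[0,0,0.8]],[0,[0.87,0.98,-0.2],[0,0,0.8]],[0,[0.87,0.98,-0.2],[0,0,0.8]],[0,[0.87,0.98,-0.2],[0,0,0.8]],[0,[0.87,0.98,-0.2],[0,0,0.8]],[0,[0.87,0.98,-0.2],[0,0,0.8]],[0,[0.8,0.98,-0.2],[0,0,0.6]],[0,[0,0,0],[0,0,0]]]'
```

```text
clock: 1.1
ee_pos: [0.3747, -0.3664, 0.1829]
tcp_rot: [[-0.589, -0.0, 0.808], [-0.808, 0.0, -0.589], [-0.0, -1.0, -0.001]]
contact_force: [0.7, -0.3, 0.2]
opening: 0.0856
clock: 2.1
ee_pos: [0.5678, -0.1451, 0.1388]
tcp_rot: [[-0.023, 0.004, 1.0], [-1.0, 0.006, -0.023], [-0.006, -1.0, 0.003]]
contact_force: [1.4, 0.4, 0.3]
opening: 0.0855
```

```bash
python3 -m handwheel '[[0,[0.8,0.9,-0.5],[0,0,0.8]],[0,[0.8,0.85,-0.5],[0,0,0.7]],[0,[0,0,0],[0,0,0]],[0,[0,0,0],[0,0,0]]]'
python3 - <<'E'
from look import *
snap("b")
a=cv2.imread("pics/b_side.png")[80:280,180:460];cv2.imwrite("pics/bs.png",cv2.resize(a,None,fx=2.8,fy=2.8,interpolation=2))
E
```

```text
clock: 2.43
ee_pos: [0.5961, -0.1155, 0.1185]
tcp_rot: [[0.074, -0.001, 0.997], [-0.997, 0.001, 0.074], [-0.001, -1.0, -0.001]]
contact_force: [-0.2, 0.2, -0.7]
opening: 0.0853
```

View pics/bs.png

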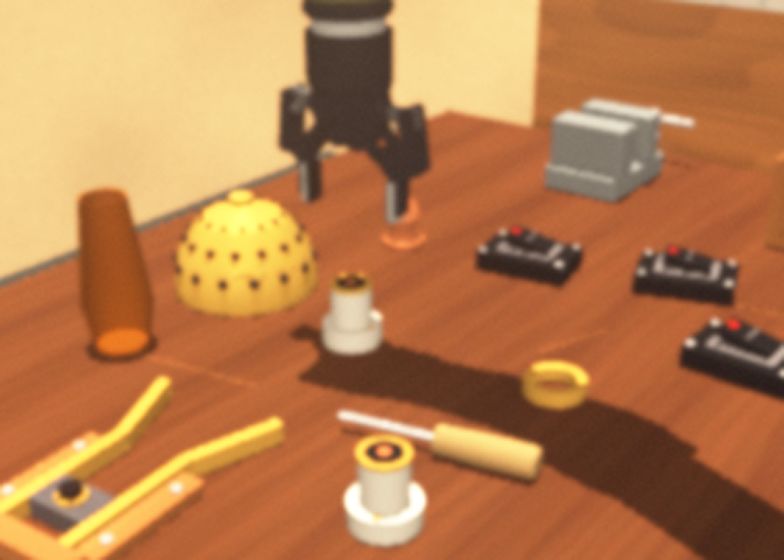

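The gripper is above the holder, whose rim is at side-view pixel (305,181). I'll cross-check the holder position from this view.

```bash
python3 - <<'E'
from geo import *
print(cast("side",(180+350/2.8,80+281/2.8),.06), proj("side",[.599,-.110,.06]))
im=np.load("pics/a_side.npz")['im'];hsv=cv2.cvtColor(im,cv2.COLOR_RGB2HSV)
m=((hsv[...,1]<70)&(hsv[...,2]>120)).astype(np.uint8);m[:170]=0;m[212:]=0;m[:,:285]=0;m[:,325:]=0
v,u=np.where(m);print(u.min(),u.max(),v.min(),v.max())
row=[(y,u[v==y].min(),u[v==y].max()) for y in range(v.min(),v.max()+1)];print(row)
E
```

```text
[ 0.5979814  -0.11271065  0.06      ] [304.02890807 180.6102536 ]
295 315 186 204
[(186, np.int64(300), np.int64(310)), (187, np.int64(300), np.int64(310)), (188, np.int64(300), np.int64(310)), (189, np.int64(300), np.int64(310)), (190, np.int64(300), np.int64(311)), (191, np.int64(300), np.int64(313)), (192, np.int64(296), np.int64(315)), (193, np.int64(295), np.int64(315)), (194, np.int64(295), np.int64(315)), (195, np.int64(295), np.int64(315)), (196, np.int64(295), np.int64(315)), (197, np.int64(296), np.int64(314)), (198, np.int64(296), np.int64(314)), (199, np.int64(297), np.int64(314)), (200, np.int64(297), np.int64(314)), (201, np.int64(297), np.int64(313)), (202, np.int64(298), np.int64(313)), (203, np.int64(299), np.int64(312)), (204, np.int64(301), np.int64(309))]
```

```bash
python3 -m handwheel '[[0,[0.12,0.2,-0.75],[0,0,0]],[0,[0,0,-0.75],[0,0,0]],[0,[0,0,-0.75],[0,0,0]],[0,[0,0,-0.75],[0,0,0]],[0,[0,0,-0.75],[0,0,0]],[0,[0,0,-0.75],[0,0,0]],[0,[0,0,0],[0,0,0]],[0,[0,0,0],[0,0,0]]]' 40
python3 -m handwheel '[[0.6,[0,0,0],[0,0,0]],[0.8,[0,0,0],[0,0,0]],[1,[0,0,0],[0,0,0]],[1,[0,0,0],[0,0,0]],[1,[0,0,0],[0,0,0]],[1,[0,0,0],[0,0,0]],[1,[0,0,0],[0,0,0]],[1,[0,0,0],[0,0,0]]]' 40
```

```text
clock: 3.2
ee_pos: [0.5976, -0.1142, 0.0292]
tcp_rot: [[0.071, -0.002, 0.998], [-0.998, -0.001, 0.071], [0.001, -1.0, -0.002]]
contact_force: [0.7, 0.3, 0.5]
opening: 0.0854
clock: 3.87
ee_pos: [0.5991, -0.1131, 0.0303]
tcp_rot: [[0.072, 0.001, 0.997], [-0.997, -0.001, 0.072], [0.001, -1.0, 0.001]]
contact_force: [-0.3, 0.0, 6.8]
opening: 0.0369
```

```bash
python3 -m handwheel '[[1,[0,0,0.5],[0,0,0]],[1,[0,0,0.75],[0,0,0]],[1,[0,0,0.75],[0,0,0]],[1,[0,0,0],[0,0,0]]]'
python3 -m handwheel '[[1,[-0.02,0.6,0],[0,0,0]],[1,[-0.02,0.9,0],[0,0,0]],[1,[-0.02,0.9,0],[0,0,0]],[1,[-0.02,0.9,0],[0,0,0]],[1,[-0.02,0.9,0],[0,0,0]],[1,[-0.03,0.9,0],[0,0,0]],[1,[-0.03,0.9,0],[0,0,0]],[1,[-0.03,0.9,0],[0,0,0]],[1,[-0.03,0.9,0],[0,0,0]],[1,[-0.03,0.9,0],[0,0,0]],[1,[-0.03,0.9,0],[0,0,0]],[1,[-0.03,0.9,0],[0,0,0]]]'
python3 -m handwheel '[[1,[0,0.3,0],[0,0,0.1]],[1,[0,0,0],[0,0,0]],[1,[0,0,0],[0,0,0]]]'
python3 - <<'E'
from look import *
snap("c")
a=cv2.imread("pics/c_side.png")[100:300,120:400];cv2.imwrite("pics/cs.png",cv2.resize(a,None,fx=2.8,fy=2.8,interpolation=2))
E
```

```text
clock: 4.2
ee_pos: [0.6003, -0.1129, 0.0719]
tcp_rot: [[0.072, 0.004, 0.997], [-0.997, -0.0, 0.072], [0.0, -1.0, 0.004]]
contact_force: [1.1, -0.8, -3.5]
opening: 0.0372
clock: 5.2
ee_pos: [0.5909, 0.099, 0.0681]
tcp_rot: [[0.073, -0.003, 0.997], [-0.997, 0.0, 0.073], [-0.0, -1.0, -0.002]]
contact_force: [0.8, 0.1, -3.5]
opening: 0.0369
clock: 5.45
ee_pos: [0.5917, 0.1025, 0.0686]
tcp_rot: [[0.08, -0.002, 0.997], [-0.997, -0.001, 0.08], [0.001, -1.0, -0.002]]
contact_force: [0.1, -1.3, -3.5]
opening: 0.0369
```

View pics/cs.png

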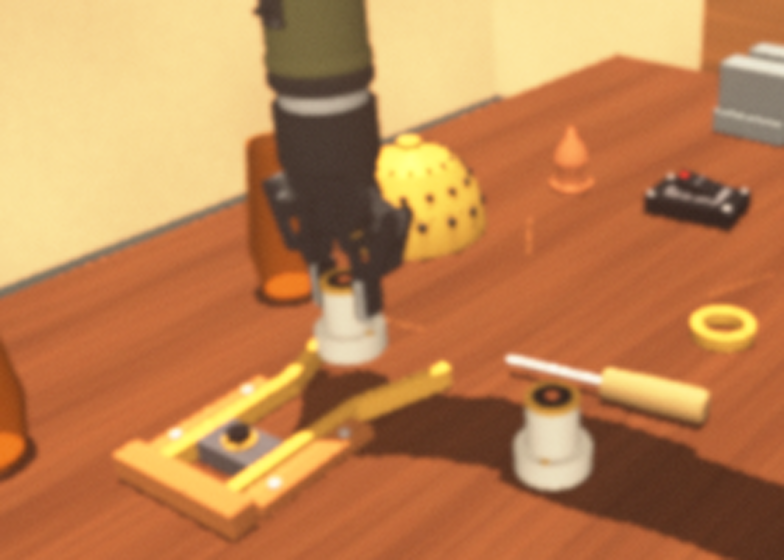

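View pics/c_top.png

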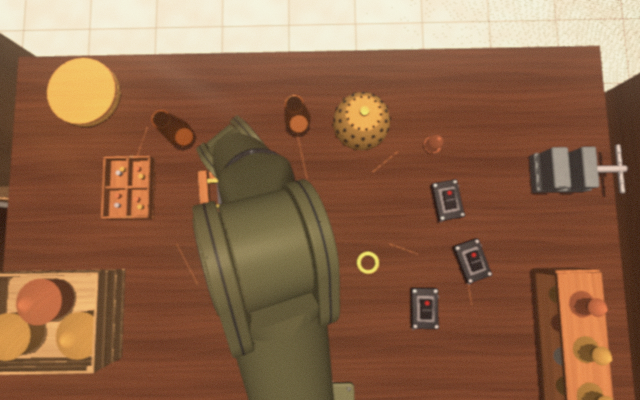

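The holder is held upright over the mouth. Now I'll lower it.

```bash
python3 -m handwheel '[[1,[0.1,0,-0.4],[0,0,0]],[1,[0,0,-0.5],[0,0,0]],[1,[0,0,-0.5],[0,0,0]],[1,[0,0,-0.4],[0,0,0]],[1,[0,0,0],[0,0,0]],[1,[0,0,0],[0,0,0]]]'
```

```text
clock: 6.05
ee_pos: [0.5938, 0.1029, 0.0324]
tcp_rot: [[0.079, -0.002, 0.997], [-0.997, -0.0, 0.079], [0.0, -1.0, -0.002]]
contact_force: [-0.0, 0.3, -2.5]
opening: 0.0369
```

```bash
python3 -m handwheel '[[1,[0,0,-0.05],[0,0,0]],[1,[0,0,0],[0,0,0]]]'; python3 -m handwheel '[[1,[0,0,-0.05],[0,0,0]],[1,[0,0,0],[0,0,0]]]'
```

```text
clock: 6.22
ee_pos: [0.5944, 0.1032, 0.0324]
tcp_rot: [[0.079, 0.0, 0.997], [-0.997, 0.0, 0.079], [-0.0, -1.0, 0.0]]
contact_force: [0.4, -0.5, -2.8]
opening: 0.0368
clock: 6.38
ee_pos: [0.5945, 0.1031, 0.0315]
tcp_rot: [[0.079, 0.0, 0.997], [-0.997, 0.0, 0.079], [-0.0, -1.0, 0.0]]
contact_force: [0.0, 0.5, -3.5]
opening: 0.0368
```

```bash
python3 -m handwheel '[[1,[0,0,-0.06],[0,0,0]],[1,[0,0,0],[0,0,0]]]'; python3 -m handwheel '[[1,[0,0,-0.05],[0,0,0]],[1,[0,0,0],[0,0,0]]]'
```

```text
clock: 6.55
ee_pos: [0.5946, 0.1031, 0.0304]
tcp_rot: [[0.079, 0.001, 0.997], [-0.997, 0.0, 0.079], [-0.0, -1.0, 0.001]]
contact_force: [0.5, 0.3, -2.4]
opening: 0.0368
clock: 6.72
ee_pos: [0.5947, 0.1031, 0.0303]
tcp_rot: [[0.079, 0.001, 0.997], [-0.997, -0.0, 0.079], [0.0, -1.0, 0.001]]
contact_force: [-2.2, -0.7, 6.0]
opening: 0.0371
```

It's on the counter now, with +6 N upward. I'll release, then rise clear.

```bash
python3 -m handwheel '[[0.4,[0,0,0],[0,0,0]],[0.2,[0,0,0],[0,0,0]],[0,[0,0,0],[0,0,0]],[0,[0,0,0],[0,0,0]],[0,[0,0,0],[0,0,0]],[0,[0,0,0],[0,0,0]]]'
python3 -m handwheel '[[0,[0,0,0.5],[0,0,0]],[0,[0,0,0.75],[0,0,0]],[0,[0,0,0.75],[0,0,0]],[0,[0,0,0.75],[0,0,0]],[0,[0,0,0],[0,0,0]]]'
python3 - <<'E'
from look import *
snap("d")
a=cv2.imread("pics/d_side.png")[100:300,120:400];cv2.imwrite("pics/ds.png",cv2.resize(a,None,fx=2.8,fy=2.8,interpolation=2))
E
```

```text
clock: 7.22
ee_pos: [0.5944, 0.1031, 0.029]
tcp_rot: [[0.079, 0.0, 0.997], [-0.997, 0.0, 0.079], [-0.0, -1.0, 0.0]]
contact_force: [-0.6, -0.1, 0.2]
opening: 0.0853
clock: 7.63
ee_pos: [0.5965, 0.1037, 0.0875]
tcp_rot: [[0.079, 0.005, 0.997], [-0.997, 0.002, 0.079], [-0.001, -1.0, 0.006]]
contact_force: [0.9, 0.6, 0.6]
opening: 0.0854
```

View pics/ds.png

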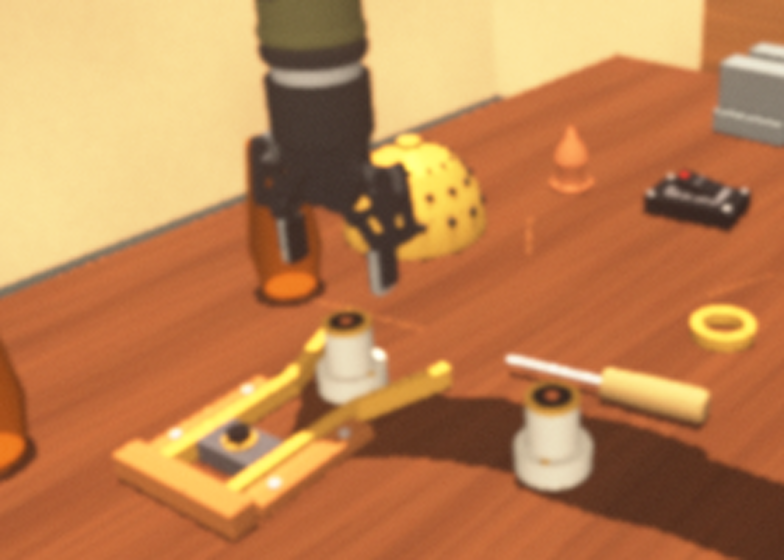

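The holder stands upright in the mouth, with its rim at side-view pixel (243,214). Next I'll move behind it, shut the fingers and lower them so they push on the base disc.

```bash
python3 -m handwheel '[[0,[0.05,-0.8,0],[0,0,0]],[0.5,[0.06,-0.8,0],[0,0,0]],[1,[0.05,-0.8,0],[0,0,0]],[1,[0.03,-0.6,0],[0,0,0]],[1,[0,0,0],[0,0,0]],[1,[0,0,0],[0,0,0]],[1,[0,0,0],[0,0,0]],[1,[0,0,0],[0,0,0]]]' 30
python3 -m handwheel '[[1,[0,0,-0.8],[0,0,0]],[1,[0,0,-0.8],[0,0,0]],[1,[0,0,-0.8],[0,0,0]],[1,[0,0,-0.8],[0,0,0]],[1,[0,0,-0.6],[0,0,0]],[1,[0,0,0],[0,0,0]],[1,[0,0,0],[0,0,0]]]'
```

```text
clock: 8.4
ee_pos: [0.5981, 0.045, 0.0841]
tcp_rot: [[0.081, 0.0, 0.997], [-0.997, 0.001, 0.081], [-0.001, -1.0, 0.0]]
contact_force: [-0.6, 0.1, -0.4]
opening: 0.0004
clock: 8.98
ee_pos: [0.5978, 0.0439, 0.0078]
tcp_rot: [[0.08, -0.001, 0.997], [-0.997, 0.0, 0.08], [-0.0, -1.0, -0.001]]
contact_force: [-0.0, 0.0, 1.1]
opening: -0.0002
```

```bash
python3 -m handwheel '[[1,[-0.02,0.3,0],[0,0,0]],[1,[-0.03,0.3,0],[0,0,0]],[1,[-0.02,0.3,0],[0,0,0]],[1,[-0.03,0.3,0],[0,0,0]],[1,[-0.02,0.3,0],[0,0,0]],[1,[-0.03,0.3,0],[0,0,0]],[1,[-0.02,0.3,0],[0,0,0]],[1,[-0.03,0.3,0],[0,0,0]]]'
python3 - <<'E'
from look import *
snap("e")
a=cv2.imread("pics/e_side.png")[150:300,120:320];cv2.imwrite("pics/es.png",cv2.resize(a,None,fx=4,fy=4,interpolation=2))
E
```

```text
clock: 9.65
ee_pos: [0.5944, 0.0908, 0.0083]
tcp_rot: [[0.079, 0.0, 0.997], [-0.997, -0.001, 0.079], [0.001, -1.0, 0.0]]
contact_force: [0.1, -4.5, 3.9]
opening: -0.0003
```

View pics/es.png

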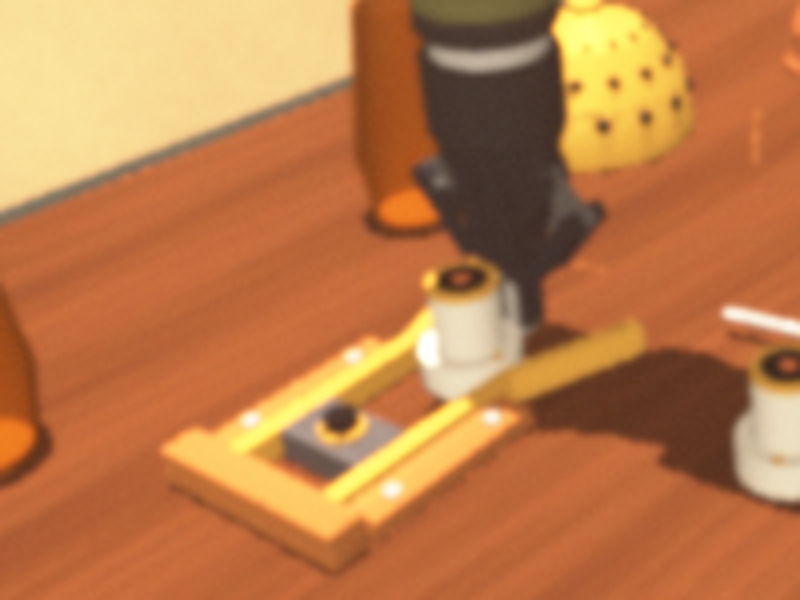

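The holder, upright, has reached the throat. The drag is about 4.5 N, so I'll take smaller steps and check the force.

```bash
python3 -m handwheel '[[1,[0,0,0],[0,0,0]],[1,[0,0,0],[0,0,0]]]'; python3 -m handwheel '[[1,[-0.02,0.15,0],[0,0,0]],[1,[-0.01,0.15,0],[0,0,0]]]';python3 -m handwheel '[[1,[-0.01,0.15,0],[0,0,0]],[1,[-0.01,0.15,0],[0,0,0]]]'
```

```text
clock: 9.92
ee_pos: [0.5938, 0.0923, 0.0078]
tcp_rot: [[0.08, -0.0, 0.997], [-0.997, 0.002, 0.08], [-0.002, -1.0, -0.0]]
contact_force: [0.2, 0.1, -0.3]
opening: 0.0002
clock: 10.08
ee_pos: [0.5933, 0.0965, 0.0078]
tcp_rot: [[0.078, -0.001, 0.997], [-0.997, -0.001, 0.078], [0.001, -1.0, -0.001]]
contact_force: [-0.6, -2.1, -0.1]
opening: 0.0002
clock: 10.25
ee_pos: [0.593, 0.1031, 0.0079]
tcp_rot: [[0.079, -0.0, 0.997], [-0.997, -0.0, 0.079], [0.0, -1.0, -0.0]]
contact_force: [0.6, -1.4, -0.9]
opening: -0.0
```

```bash
python3 -m handwheel '[[1,[-0.01,0.16,0],[0,0,0]],[1,[-0.02,0.16,0],[0,0,0]],[1,[-0.01,0.16,0],[0,0,0]],[1,[-0.02,0.16,0],[0,0,0]],[1,[-0.01,0.16,0],[0,0,0]]]'; python3 -m handwheel '[[1,[-0.01,0.1,0],[0,0,0]],[1,[-0.01,0.1,0],[0,0,0]]]'; python3 -m handwheel '[[1,[-0.01,0.1,0],[0,0,0]]]'
```

```text
clock: 10.67
ee_pos: [0.5917, 0.1194, 0.0081]
tcp_rot: [[0.079, -0.0, 0.997], [-0.997, 0.0, 0.079], [-0.0, -1.0, -0.0]]
contact_force: [0.6, -2.9, -0.8]
opening: 0.0001
clock: 10.83
ee_pos: [0.5914, 0.1233, 0.0081]
tcp_rot: [[0.079, 0.0, 0.997], [-0.997, -0.0, 0.079], [0.0, -1.0, 0.0]]
contact_force: [0.0, -2.0, -0.7]
opening: -0.0001
clock: 10.92
ee_pos: [0.5912, 0.1251, 0.0081]
tcp_rot: [[0.079, 0.0, 0.997], [-0.997, -0.0, 0.079], [0.0, -1.0, 0.0]]
contact_force: [-0.1, -1.8, -0.8]
opening: 0.0003
```

```bash
python3 - <<'E'
from look import *
snap("f")
a=cv2.imread("pics/f_side.png")[150:300,120:320];cv2.imwrite("pics/fs.png",cv2.resize(a,None,fx=4,fy=4,interpolation=2))
E
```

```text
(no output)
```

View pics/fs.png

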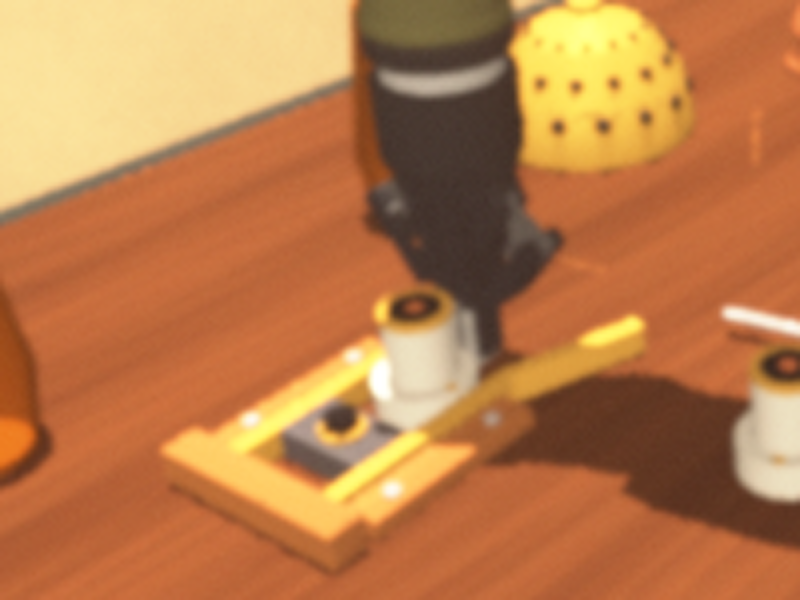

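The holder is close to the stop. I'll continue at 1–2 mm per row.

```bash
python3 -m handwheel '[[1,[-0.01,0.1,0],[0,0,0]],[1,[-0.01,0.1,0],[0,0,0]]]'; python3 -m handwheel '[[1,[-0.01,0.08,0],[0,0,0]]]';for i in 1; do python3 -m handwheel '[[1,[0,0.05,0],[0,0,0]]]'; done
```

```text
clock: 11.18
ee_pos: [0.5909, 0.1284, 0.0082]
tcp_rot: [[0.078, 0.0, 0.997], [-0.997, -0.001, 0.078], [0.001, -1.0, 0.0]]
contact_force: [0.1, -1.9, -0.0]
opening: -0.0002
clock: 11.27
ee_pos: [0.5907, 0.1304, 0.0082]
tcp_rot: [[0.079, 0.0, 0.997], [-0.997, -0.0, 0.079], [0.0, -1.0, 0.0]]
contact_force: [0.4, -1.8, -0.3]
opening: -0.0001
clock: 11.35
ee_pos: [0.5906, 0.1318, 0.0082]
tcp_rot: [[0.079, 0.0, 0.997], [-0.997, -0.0, 0.079], [0.0, -1.0, 0.0]]
contact_force: [0.2, -2.9, 1.1]
opening: -0.0
```

```bash
python3 -m handwheel '[[1,[0,0.05,0],[0,0,0]]]'; python3 -m handwheel '[[1,[-0.01,0.05,0],[0,0,0]]]'; python3 -m handwheel '[[1,[0,0.05,0],[0,0,0]]]'; python3 -m handwheel '[[1,[-0.01,0.05,0],[0,0,0]]]'
```

```text
clock: 11.43
ee_pos: [0.5906, 0.1325, 0.0082]
tcp_rot: [[0.079, 0.0, 0.997], [-0.997, -0.0, 0.079], [0.0, -1.0, 0.0]]
contact_force: [-0.7, -3.3, 1.0]
opening: -0.0001
clock: 11.52
ee_pos: [0.5905, 0.1334, 0.0082]
tcp_rot: [[0.079, 0.0, 0.997], [-0.997, -0.0, 0.079], [0.0, -1.0, 0.0]]
contact_force: [0.4, -2.3, 0.8]
opening: -0.0001
clock: 11.6
ee_pos: [0.5905, 0.1344, 0.0082]
tcp_rot: [[0.079, 0.0, 0.997], [-0.997, -0.0, 0.079], [0.0, -1.0, 0.0]]
contact_force: [-0.0, -2.4, 2.3]
opening: 0.0002
clock: 11.68
ee_pos: [0.5903, 0.1354, 0.0082]
tcp_rot: [[0.079, 0.0, 0.997], [-0.997, -0.0, 0.079], [0.0, -1.0, 0.0]]
contact_force: [0.8, -2.6, 2.2]
opening: -0.0005
```

```bash
python3 -m handwheel '[[1,[0,0.04,0],[0,0,0]]]'; python3 -m handwheel '[[1,[-0.01,0.04,0],[0,0,0]]]'; python3 -m handwheel '[[1,[0,0.04,0],[0,0,0]]]'
```

```text
clock: 11.77
ee_pos: [0.5903, 0.1364, 0.0082]
tcp_rot: [[0.079, 0.0, 0.997], [-0.997, -0.0, 0.079], [0.0, -1.0, 0.0]]
contact_force: [0.1, -2.5, 0.4]
opening: 0.0001
clock: 11.85
ee_pos: [0.5901, 0.1371, 0.0082]
tcp_rot: [[0.079, 0.0, 0.997], [-0.997, -0.0, 0.079], [0.0, -1.0, 0.0]]
contact_force: [-0.2, -2.7, 0.9]
opening: -0.0003
clock: 11.93
ee_pos: [0.5901, 0.1378, 0.0082]
tcp_rot: [[0.079, 0.0, 0.997], [-0.997, -0.0, 0.079], [0.0, -1.0, 0.0]]
contact_force: [-0.3, -3.4, 1.0]
opening: -0.0001
```

```bash
python3 -m handwheel '[[1,[0,0.04,0],[0,0,0]]]'; python3 -m handwheel '[[1,[-0.01,0.04,0],[0,0,0]]]'; python3 -m handwheel '[[1,[0,0.03,0],[0,0,0]]]'
```

```text
clock: 12.02
ee_pos: [0.59, 0.1384, 0.0082]
tcp_rot: [[0.079, -0.0, 0.997], [-0.997, -0.001, 0.079], [0.001, -1.0, -0.0]]
contact_force: [0.2, -4.9, 3.6]
opening: 0.0002
clock: 12.1
ee_pos: [0.59, 0.1384, 0.0082]
tcp_rot: [[0.079, 0.0, 0.997], [-0.997, -0.002, 0.079], [0.002, -1.0, -0.0]]
contact_force: [1.5, -6.2, 1.8]
opening: -0.0001
clock: 12.18
ee_pos: [0.59, 0.1384, 0.0082]
tcp_rot: [[0.078, -0.0, 0.997], [-0.997, -0.003, 0.078], [0.003, -1.0, -0.0]]
contact_force: [1.0, -6.6, 2.8]
opening: 0.0
```

It has stalled at y = 0.1384 with the force rising, so it's home against the stop. I'll build up to about 10 N.

```bash
python3 -m handwheel '[[1,[0,0.03,0],[0,0,0]]]'; python3 -m handwheel '[[1,[0,0.03,0],[0,0,0]]]'; python3 -m handwheel '[[1,[0,0,0],[0,0,0]]]'
```

```text
clock: 12.27
ee_pos: [0.59, 0.1384, 0.0082]
tcp_rot: [[0.078, -0.0, 0.997], [-0.997, -0.004, 0.078], [0.004, -1.0, -0.001]]
contact_force: [0.3, -7.7, 4.4]
opening: 0.0
clock: 12.35
ee_pos: [0.59, 0.1384, 0.0082]
tcp_rot: [[0.078, -0.0, 0.997], [-0.997, -0.004, 0.078], [0.004, -1.0, -0.001]]
contact_force: [0.4, -6.9, 3.1]
opening: 0.0001
clock: 12.43
ee_pos: [0.59, 0.1384, 0.0082]
tcp_rot: [[0.077, -0.0, 0.997], [-0.997, -0.004, 0.077], [0.004, -1.0, -0.001]]
contact_force: [0.2, -7.2, 3.0]
opening: -0.0003
```

```bash
python3 -m handwheel '[[1,[0,0.04,0],[0,0,0]],[1,[0,0.03,0],[0,0,0]]]'; python3 -m handwheel '[[1,[0,0.03,0],[0,0,0]],[1,[0,0,0],[0,0,0]]]'
```

```text
clock: 12.6
ee_pos: [0.59, 0.1384, 0.0082]
tcp_rot: [[0.077, -0.001, 0.997], [-0.997, -0.006, 0.077], [0.006, -1.0, -0.001]]
contact_force: [0.7, -9.5, 4.7]
opening: 0.0001
clock: 12.77
ee_pos: [0.59, 0.1384, 0.0082]
tcp_rot: [[0.076, -0.001, 0.997], [-0.997, -0.007, 0.076], [0.007, -1.0, -0.001]]
contact_force: [1.1, -10.6, 4.1]
opening: -0.0004
```

```bash
python3 -m handwheel '[[1,[0,0,0],[0,0,0]],[1,[0,0,0],[0,0,0]],[1,[0,0,0],[0,0,0]]]'; python3 -m handwheel '[[1,[0,0,0],[0,0,0]],[1,[0,0,0],[0,0,0]],[1,[0,0,0],[0,0,0]],[1,[0,0,0],[0,0,0]]]'
python3 - <<'E'
from look import *
snap("g")
a=cv2.imread("pics/g_side.png")[150:300,120:320];cv2.imwrite("pics/gs.png",cv2.resize(a,None,fx=4,fy=4,interpolation=2))
E
```

```text
clock: 13.02
ee_pos: [0.59, 0.1384, 0.0082]
tcp_rot: [[0.076, -0.001, 0.997], [-0.997, -0.007, 0.076], [0.007, -1.0, -0.001]]
contact_force: [-0.4, -10.1, 4.2]
opening: 0.0001
clock: 13.35
ee_pos: [0.59, 0.1384, 0.0082]
tcp_rot: [[0.076, -0.001, 0.997], [-0.997, -0.007, 0.076], [0.007, -1.0, -0.001]]
contact_force: [0.3, -10.0, 4.3]
opening: -0.0002
```

View pics/gs.png

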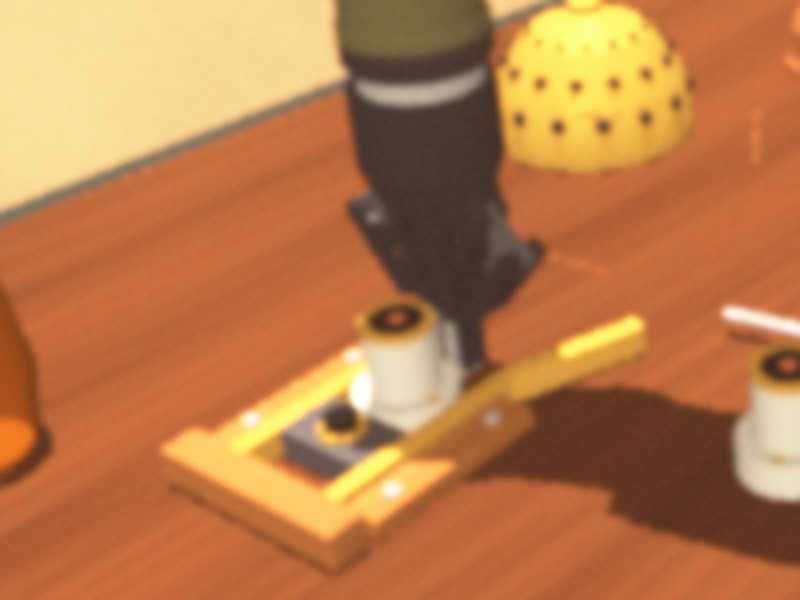

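The holder is flush with the stop and 10 N was held for over 0.5 s. I'll back off straight along the jig, then up.

```bash
python3 -m handwheel '[[1,[0,-0.15,0],[0,0,0]],[1,[0.01,-0.2,0],[0,0,0]],[1,[0.02,-0.3,0],[0,0,0]],[1,[0.03,-0.5,0],[0,0,0]],[1,[0.04,-0.6,0],[0,0,0]],[1,[0.04,-0.6,0],[0,0,0]],[1,[0.04,-0.5,0.4],[0,0,0]],[1,[0,0,0.9],[0,0,0]],[1,[0,0,0.9],[0,0,0]],[1,[0,0,0.9],[0,0,0]],[1,[0,0,0.9],[0,0,0]],[1,[0,0,0.9],[0,0,0]]]'
python3 -m handwheel '[[1,[0,-1,0.5],[0,0,0]],[1,[0,-1,0],[0,0,0]],[1,[0,-1,0],[0,0,0]],[1,[0,-1,0],[0,0,0]],[1,[0,-1,0],[0,0,0]],[1,[0,-1,0],[0,0,0]],[1,[0,-1,0],[0,0,0]],[1,[0,-1,0],[0,0,0]],[1,[0,-1,0],[0,0,0]],[1,[0,-1,0],[0,0,0]],[1,[0,-1,0],[0,0,0]],[1,[0,-1,0],[0,0,0]]]'
python3 - <<'E'
from look import *
snap("h")
a=cv2.imread("pics/h_side.png")[150:300,120:320];cv2.imwrite("pics/hs.png",cv2.resize(a,None,fx=4,fy=4,interpolation=2))
a=cv2.imread("pics/h_top.png")[130:250,170:470];cv2.imwrite("pics/ht.png",cv2.resize(a,None,fx=2.6,fy=2.6,interpolation=2))
E
```

```text
clock: 14.45
ee_pos: [0.5934, 0.0852, 0.1076]
tcp_rot: [[0.078, 0.0, 0.997], [-0.997, -0.0, 0.078], [0.0, -1.0, 0.0]]
contact_force: [0.2, -0.4, 0.2]
opening: 0.0002
clock: 15.45
ee_pos: [0.5929, -0.1558, 0.1167]
tcp_rot: [[0.078, 0.0, 0.997], [-0.997, -0.0, 0.078], [0.0, -1.0, 0.0]]
contact_force: [0.4, 0.2, -0.8]
opening: 0.0
```

View pics/hs.png

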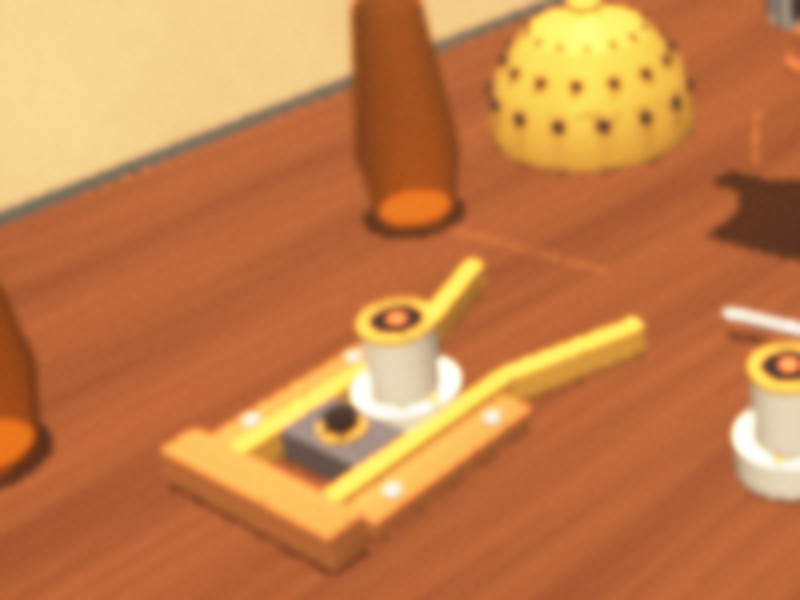

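View pics/ht.png

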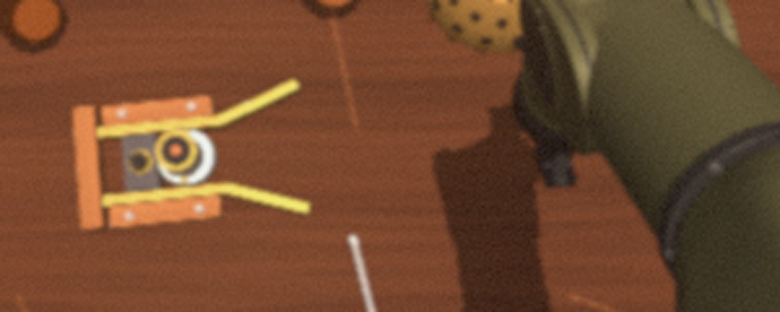

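The holder is home, upright and centred between the rails: rim at side-view pixel (219,230), disc touching the steel block. Next I'll move over the rocker's red-dot end.

```bash
python3 -m handwheel '[[1,[-0.06,-0.9,0],[0,0,0.1]],[1,[-0.06,-0.9,0],[0,0,0.1]],[1,[-0.06,-0.9,0],[0,0,0.1]],[1,[-0.06,-0.9,0],[0,0,0.1]],[1,[-0.06,-0.9,-0.3],[0,0,0.1]],[1,[-0.06,-0.9,-0.4],[0,0,0.1]],[1,[-0.06,-0.9,-0.5],[0,0,0.1]],[1,[-0.06,-0.9,-0.5],[0,0,0.1]],[1,[-0.06,-0.9,-0.5],[0,0,0.1]],[1,[-0.06,-0.9,-0.5],[0,0,0.1]],[1,[0,-0.5,0],[0,0,0.1]],[1,[0,0,0],[0,0,0]]]'
python3 - <<'E'
from look import *
snap("i")
a=cv2.imread("pics/i_side.png")[80:230,300:500];cv2.imwrite("pics/is.png",cv2.resize(a,None,fx=4,fy=4,interpolation=2))
o=bot.get_obs();print(o['ee_pos'],o['contact_force'])
E
```

```text
clock: 16.55
ee_pos: [0.58, -0.3469, 0.0618]
tcp_rot: [[0.151, -0.001, 0.988], [-0.988, -0.002, 0.151], [0.002, -1.0, -0.001]]
contact_force: [0.7, -0.4, 0.1]
opening: 0.0003
[ 0.58199492 -0.34270173  0.06296121] [ 0.4416144   0.91991306 -0.20079164]
```

View pics/is.png

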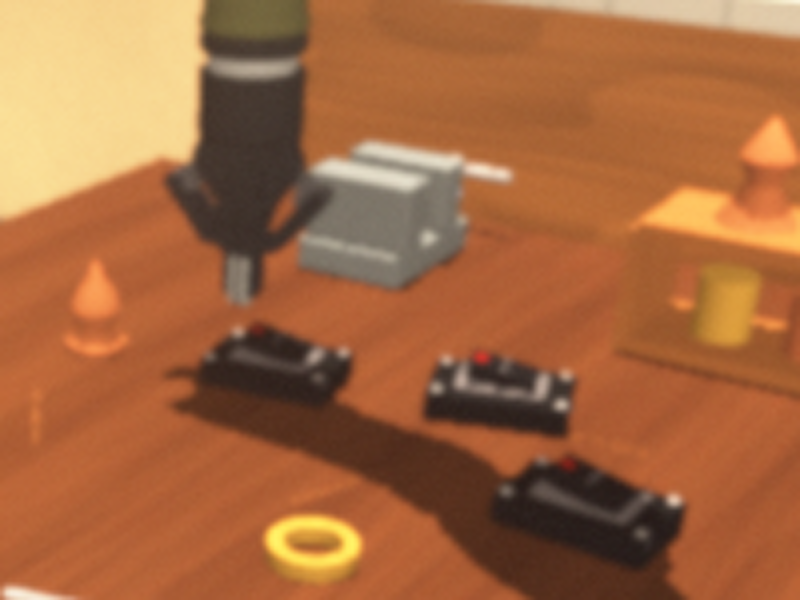

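```bash
python3 -c "
from geo import *
print(cast('side',(300+258/4,80+329/4),.04))"
python3 -m handwheel '[[1,[-0.1,-0.4,-0.3],[0,0,0]],[1,[0,0,-0.4],[0,0,0]],[1,[0,0,0],[0,0,0]],[1,[0,0,0],[0,0,0]]]'
```

```text
[ 0.56527196 -0.35090365  0.04      ]
clock: 16.98
ee_pos: [0.579, -0.3507, 0.0474]
tcp_rot: [[0.156, -0.001, 0.988], [-0.988, 0.001, 0.156], [-0.001, -1.0, -0.001]]
contact_force: [0.1, -0.8, 0.4]
opening: -0.0005
```

```bash
python3 -m handwheel '[[1,[0,0,-0.15],[0,0,0]],[1,[0,0,-0.15],[0,0,0]]]'; python3 -m handwheel '[[1,[0,0,-0.1],[0,0,0]],[1,[0,0,-0.1],[0,0,0]]]';  python3 -m handwheel '[[1,[0,0,-0.1],[0,0,0]],[1,[0,0,0],[0,0,0]]]'
```

```text
clock: 17.15
ee_pos: [0.5799, -0.3511, 0.0423]
tcp_rot: [[0.156, 0.001, 0.988], [-0.988, 0.0, 0.156], [0.0, -1.0, 0.001]]
contact_force: [-0.7, 0.2, -0.3]
opening: -0.0001
clock: 17.32
ee_pos: [0.5804, -0.351, 0.0383]
tcp_rot: [[0.156, 0.002, 0.988], [-0.988, 0.0, 0.156], [-0.0, -1.0, 0.002]]
contact_force: [1.3, -0.6, 1.2]
opening: 0.0002
clock: 17.48
ee_pos: [0.5796, -0.3514, 0.0359]
tcp_rot: [[0.156, 0.0, 0.988], [-0.988, 0.0, 0.156], [-0.0, -1.0, 0.0]]
contact_force: [0.9, 1.1, 1.2]
opening: 0.0
```

```bash
python3 -m handwheel '[[1,[0,0,-0.1],[0,0,0]],[1,[0,0,0],[0,0,0]]]'; python3 -m handwheel '[[1,[0,0,-0.07],[0,0,0]],[1,[0,0,0],[0,0,0]]]';  python3 -m handwheel '[[1,[0,0,-0.06],[0,0,0]],[1,[0,0,0],[0,0,0]]]'
```

```text
clock: 17.65
ee_pos: [0.5795, -0.3515, 0.034]
tcp_rot: [[0.156, 0.0, 0.988], [-0.988, 0.0, 0.156], [-0.0, -1.0, 0.0]]
contact_force: [1.1, -1.0, 1.0]
opening: -0.0001
clock: 17.82
ee_pos: [0.5795, -0.3515, 0.0326]
tcp_rot: [[0.156, 0.0, 0.988], [-0.988, 0.0, 0.156], [-0.0, -1.0, 0.0]]
contact_force: [0.9, 0.3, 1.7]
opening: 0.0007
clock: 17.98
ee_pos: [0.5796, -0.3515, 0.032]
tcp_rot: [[0.155, 0.0, 0.988], [-0.988, -0.0, 0.155], [0.0, -1.0, 0.0]]
contact_force: [0.6, 1.3, 3.5]
opening: 0.0
```

```bash
python3 -m handwheel '[[1,[0,0,-0.06],[0,0,0]],[1,[0,0,0],[0,0,0]]]';  python3 -m handwheel '[[1,[0,0,-0.06],[0,0,0]],[1,[0,0,0],[0,0,0]]]'; python3 -m handwheel '[[1,[0,0,-0.08],[0,0,0]],[1,[0,0,0],[0,0,0]]]'
```

```text
clock: 18.15
ee_pos: [0.5797, -0.3515, 0.0317]
tcp_rot: [[0.155, 0.0, 0.988], [-0.988, -0.0, 0.155], [0.001, -1.0, 0.0]]
contact_force: [-1.4, 2.3, 9.1]
opening: -0.0
clock: 18.32
ee_pos: [0.5797, -0.3516, 0.0315]
tcp_rot: [[0.155, 0.0, 0.988], [-0.988, -0.001, 0.155], [0.001, -1.0, 0.0]]
contact_force: [-3.3, 1.9, 14.9]
opening: 0.0
clock: 18.48
ee_pos: [0.5798, -0.3516, 0.0312]
tcp_rot: [[0.155, 0.0, 0.988], [-0.988, -0.001, 0.155], [0.001, -1.0, 0.0]]
contact_force: [-5.6, 3.1, 24.5]
opening: 0.0001
```

That's the hard stop, with the force rising steeply at z ≈ 0.0315. I'll lift off, move aside and check.

```bash
python3 -m handwheel '[[1,[0,0,0.4],[0,0,0]],[1,[0,0,0.9],[0,0,0]],[1,[0,0,0.9],[0,0,0]],[1,[0,0,0.9],[0,0,0]],[1,[0,0,0.9],[0,0,0]],[1,[0,-0.9,0.9],[0,0,0]],[1,[0,-0.9,0],[0,0,0]],[1,[0,-0.9,0],[0,0,0]],[1,[0,-0.9,0],[0,0,0]],[1,[0,-0.9,0],[0,0,0]],[1,[0,0,0],[0,0,0]],[1,[0,0,0],[0,0,0]]]'
python3 - <<'E'
from look import *
snap("k")
a=cv2.imread("pics/k_side.png")[120:280,160:460];cv2.imwrite("pics/ks.png",cv2.resize(a,None,fx=2.66,fy=2.66,interpolation=2))
a=cv2.imread("pics/k_side.png")[140:220,330:460];cv2.imwrite("pics/kp.png",cv2.resize(a,None,fx=6,fy=6,interpolation=2))
E
```

```text
clock: 19.48
ee_pos: [0.5779, -0.4428, 0.1246]
tcp_rot: [[0.153, -0.002, 0.988], [-0.988, -0.0, 0.153], [-0.0, -1.0, -0.002]]
contact_force: [0.3, 0.5, -1.0]
opening: 0.0003
```

View pics/ks.png

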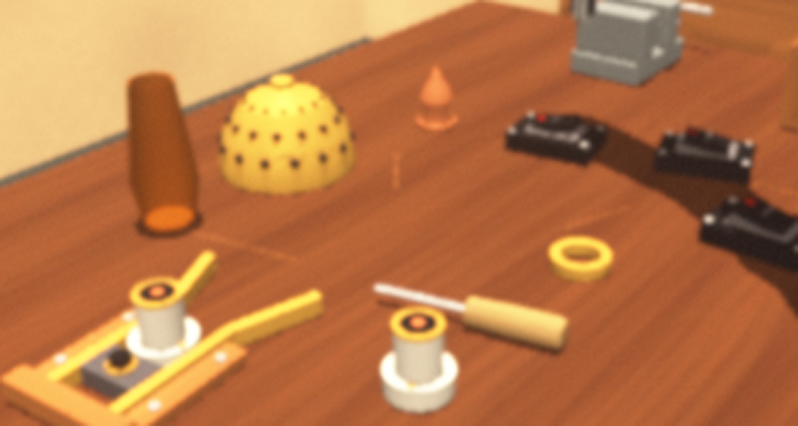

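View pics/kp.png

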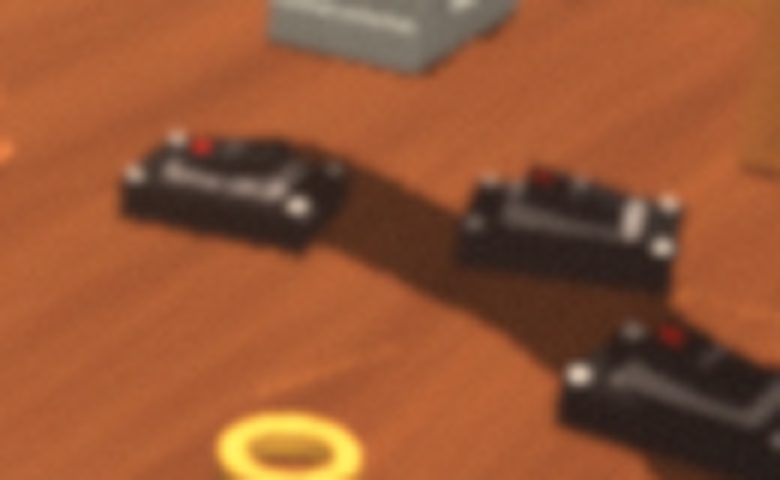

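View pics/k_top.png

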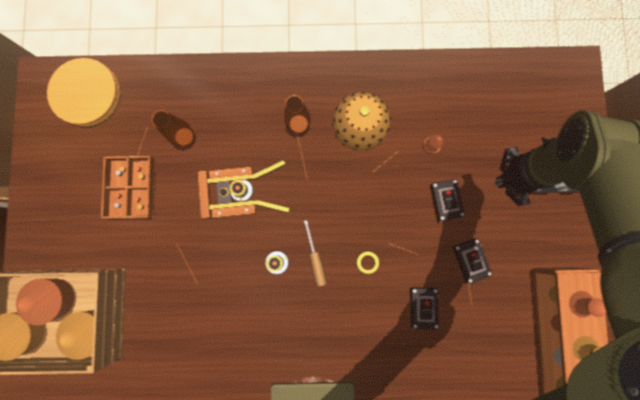

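The red dot dropped from side-view row 162.2 to 164.3, which matches about 8 mm of travel. In the top view the holder is still home at (240,189), and the bystanders are where they started. Handing in.

```bash
python3 -c "
from plant import bot
print(bot.job_done())"
```

```text
the job is handed in; nothing more can be done
None
```

I placed the right-hand holder upright in the rail mouth and slid it down with the shut fingers on its base disc until it stopped against the back stop. I then pressed it there at about 10 N for roughly 0.6 s. The highest push force I read was 10.6 N, though force was only read at the end of each call. After backing off, I clicked over the rocker on the farthest panel. I handed in at about 19.6 s.

**Holder:** the tool stalled at y = 0.1384 m while the force rose, about where the camera had put the stop. Later pictures show the holder upright, centred between the rails and touching the steel block.

**Rocker:** the press met a hard stop with the tool at z ≈ 0.0315 m, and the last step reached 24.5 N, more than needed but under the 40 N limit. The red dot sits about 2 pixels lower in the side view, which fits the roughly 8 mm of travel to on.

**Bystanders and tool:** by eye, nothing else on the counter moved, and the tool was clear of everything.

No check failed. The contact pin depth and rocker angle could not be read directly, so both are inferred from positions, forces and pictures.

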